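# Set the slotted adjuster of a bevelling machine and switch it on

## Task

Take the flat screwdriver from the wooden holder, feel its blade lightly into the slot of the adjuster on the machine's sloping face, and turn the adjuster clockwise until its pointer is in line with the raised index mark. Then stand the screwdriver back in the holder, fully down and let go, and after that flip the isolator handle over to its on side (the left). Leave everything else on the bench as it stands, and never press hard on the adjuster.

Things in the scene. Friction and masses are not known exactly. Their poses are not given: they have to be found in the camera images.
- driver: flat screwdriver, 155 mm long, 0.15 to 0.3 kg, standing handle up in one hole of the holder. Origin on its axis under its round black guard (48 mm across, 6 mm thick), z towards the handle. Handle flat-sided, z = 6 to 80 mm, 30 mm along x by 24 mm along y: grip it across y. Half a turn about z makes no difference.
- driver_tip (a point): middle of the screwdriver's blade edge, on its axis at z = -75 mm of the screwdriver. The flat steel blade reaches from there to z = -55 mm, 26 mm wide along the screwdriver's x and 4 mm thick along its y; above it a round shank of 12 mm diameter up to the guard.
- spinner: a nut spinner of the same size that stands in the other hole of the holder: round handle with a ball top, not to be used
- holder: fixed wooden block, 70 mm (x) by 220 mm (y) by 90 mm high, with two square through holes of 34 mm at its y = -65 and +65 mm. Origin at the centre of its underside. A tool stands in it with its guard on the block's top face, z = 90 mm.
- adjuster: collar of the adjuster on the machine's sloping face. Origin at the centre of the brass screw head's face; z outwards along the screw axis, 28 degrees from vertical, to the robot and its right; x up the slope to the index mark (rib, 52 mm off). Collar 31 mm inside up to z = 7 mm, flaring to 43 mm (51 mm outside) at its rim, z = 16 mm. Slot across the head: 8 mm wide, floor at z = -10 mm.
- pointer (a joint): angle of the adjuster's pointer , rad: 0 in line with the index mark, growing clockwise seen from outside; starts at -0.9 to -0.5, ends at 0.6. Takes 0.2 N m. The slot lies 0 to 0.7 rad anticlockwise of the pointer (play, not listed); clockwise the head turns alone (0.07 N m) until slot and pointer are in line, then carries it. Rubbed hard, the head is dragged along.
- machine: fixed bevelling machine that carries the adjuster 130 mm above its origin (on the bench). Its flat sloping face, 130 mm square between white side plates, lies 10 mm below the screw head's face; the orange motor behind it (its +x) reaches 150 mm high and 235 mm back.
- isolator: fixed isolator box, 100 mm (x) by 130 mm (y) by 52 mm high, origin at the centre of its underside; its handle is hinged 65 mm above the bench over the origin, about its x axis, between two cheeks that reach up to 76 mm.
- handle (a joint): isolator handle, rad: 0 = off, leaning 0.7 rad to the box's -y (right); 1.4 = on, leaning 0.7 rad to its +y (left). Over-centre by its own weight: past the upright (0.7) it falls on to the other stop. About 0.1 N m swings it.
- handle_bar (a point): centre of the handle's grip bar, 78 mm from the hinge: black bar 20 mm in diameter, 70 mm long along the box's x; a steel strip 24 mm wide (x) and 8 mm thick joins it to the hinge
- tin: loose bystander: brown tin, 72 mm across, 85 mm high; origin under its centre
- flange: loose bystander: flat steel flange ring, 110 mm across, 16 mm high
- wrench: loose bystander: wrench lying flat, 190 mm long
- bracket: loose bystander: aluminium angle bracket, 70 by 60 mm, 76 mm high
- jar: loose bystander: grey jar with a black lid, 60 mm across, 75 mm high
- bolt: loose bystander: steel bolt standing on its hexagon head, 72 mm high
Mind the look-alikes: they are no part of the job. Of the things that look like the holder, take the one that is farthest to the robot's right at the start. Leave any orange look-alike of the driver alone.

How it is judged:
On the way, in this order (a step that is already met when the one before it is completed fails the run):
1. the screwdriver's blade is down in the adjuster's slot (z of driver_tip in the frame of adjuster below -0.004 m and distance between driver_tip and adjuster below 0.014 m and angle between the z axis of driver and the z axis of adjuster, either way round below 0.26 rad), for 0.1 s.
2. with the blade in the slot, the pointer is in line with the index mark (value of joint pointer between -0.1 and 0.1 rad and z of driver_tip in the frame of adjuster below -0.003 m and distance between driver_tip and adjuster below 0.015 m), for 0.2 s.
3. the screwdriver stands fully down in the holder, let go (z of driver in the frame of holder between 0.085 and 0.094 m and angle between driver's own z axis and vertical below 0.15 rad and contact force between driver and the fingers below 0.2 N and x of driver in the frame of holder between -0.02 and 0.02 m and linear speed of driver below 0.02 m/s), for 0.2 s.
4. the isolator handle is over on its on side (value of joint handle above 1.25 rad), for 0.1 s.
At the end, for the whole second after the job is handed in: The adjuster's pointer is within 0.12 rad of the index mark, the screwdriver stands released in a hole of the holder with its guard on the block (within 4 mm in height, within 0.15 rad of upright), and the isolator handle rests on its on side (joint above 1.25 rad) (value of joint pointer between -0.12 and 0.12 rad and value of joint handle above 1.25 rad and z of driver in the frame of holder between 0.085 and 0.094 m and x of driver in the frame of holder between -0.02 and 0.02 m and angle between driver's own z axis and vertical below 0.15 rad and linear speed of driver below 0.02 m/s); the robot touches nothing.
It fails at once if the adjuster is pressed hard (over 60 N) with the screwdriver (contact force between driver and adjuster above 60 N).
It fails at once if another thing on the bench is moved by more than 30 mm (distance of any of spinner, tin, flange, wrench, bracket, jar, bolt from where it was at the start of the episode above 0.03 m).
It also fails if it takes over 72 s, if anything falls off the work surface, if the arm or the gripper's body presses on something with over 40 N, if the wrist force passes 120 N, or if a joint passes its speed limit or range.

## Robot

A 7-joint arm with a two-finger parallel gripper is mounted at the origin on the work surface. World frame = base frame: x ahead of the robot, y to its left, z up, the work surface at z = 0. Lengths are in m, angles in rad, forces in N, time in s.
With the tool pointing down it reaches from about 0.425 to 0.925 m from the base axis. Payload 6.8 kg.
Tool frame: the origin (TCP) lies midway between the tips of the shut fingers; the grasp point (between the pads) lies 19 mm behind it; x points along the fingers, y is the direction in which the jaws open and shut, and the axes are right-handed (so a half turn about x gives the same grasp; the last joint's range is limited). The gripper opens to 85 mm and grips with 20 to 120 N. Pads are 22 mm wide; open, the fingers measure 114 mm over their backs; the gripper's body (76 mm by 85 mm) begins 54 mm behind the grasp point. The pads swing forward as they close: fully open they stand 13 mm farther back than shut.
Start: joints at [-1.36, 0.477, 0.022, 1.555, -0.011, 1.109, -0.083], TCP at [0.212, 0.641, 0.231] pointing down, gripper open.
Joint ranges: [-2.96, 2.96], [-0.34, 2.1], [-1.41, 1.46], [0.24, 2.44], [-1.37, 4.51], [0.17, 1.92], [-2.96, 2.96]. Speed limits (rad/s): [2.39, 2.39, 3.14, 3.14, 3.14, 3.14, 3.14].

## Interface

Orientations are given as a rotation vector (axis times angle).
In Python, from bench import r, viewer, nets gives the robot as it stands.
- The arm moves only by the shell command python3 -m pendant 'ROWS' [FORCE]. ROWS is JSON, one flat list of numbers, 5 for each row, row after row: the finger opening in mm, from 0 to 85.4, then the shift along the tool's x, y, z in mm, then the turn about the tool's x in rad. A call has 1 to 20 rows; each row shifts and turns the commanded pose from where the row before left it, along the tool's axes as they then stand; what a row does not reach is not made up. A row lasts 1/8 s, in which the tool goes at most 62.5 mm and 10.7 degrees, less where a joint would pass 70% of its speed; a pose out of reach is approached as far as the arm can. A call with a gripper value outside its range is refused whole. The fingers move at their own pace and stop on an object; FORCE is the grip in N (left out, the last holds). Time passes only in rows, so rows that do not move let the fingers close. It gives the time, the measured TCP pose, the force and the opening at its end, in the units of the state.
- r.get_obs(): the state, without advancing time (a new reading comes with each control period).
- viewer.grab_frame(name): name is "scene" or "top" or "wrist"; returns (picture, depth): 400x640x3 uint8, red, green, blue; 400x640 float32, m along the optical axis (not along the pixel's ray), 0 where there is no reading.
- viewer.calibration(name): a dict with "mtx" (3x3 intrinsics, pixels), "world_to_cam" (4x4, takes a point from world to camera coordinates). Camera axes: x right, y up, looking along -z (the intrinsics and any distortion apply to the point x, -y, -z); pixel columns grow to the right and rows downward; lengths in m; the calibration is good to about 2 mm. A picture is of the moment at which its call begins: read the wrist's pose just before it. calibration takes no time and is no camera call; for the wrist camera it gives the pose at the moment of the call.
- r.hand_in(): hands the job in, once; it reports no verdict.
Trained networks look in the newest picture that a camera, given by its name, has taken for a name from the list of things; names that differ only in an ending like _2 or _b are one class to them, and where a whole thing is asked for, a point or a joint stands for the part that bears it (a point fixed in the world has none). Each returns a list of dicts, best first, with "score" (0 to 1); they miss things now and then, are a little off and sometimes report something else, mostly with a low value. They report only what shows in the picture. A call takes as long as a camera call. They do not tell look-alikes from the thing itself.
- nets.look_for(name, camera): "location" ([x, y, z] in m, in world coordinates, good to about 4 mm: the middle of the surface that is visible of it).
- nets.silhouettes(name, camera): "mask" (400x640 bool, what is visible of it).
The state is a dict: "clock": time; "joints": joint angles; "qvel": joint speeds; "tau": joint torques, N m; "tcp_pos": TCP position; "orientation": TCP orientation; "contact_force": force on the tool from outside, world axes, zero at the start; "moment": the same for the moment, N m; "grip_width": finger opening in m.
Only numpy, scipy, OpenCV 4.12 (cv2) and the standard library are available. Lean on these libraries where they do the work, as an engineer would, in place of code of your own. Each camera call takes 0.05 s, during which the arm holds its last target. There are 200 camera calls.

## Working session

There is one attempt and no reset: what is moved stays moved. The work goes in short steps, Python scripts to look and compute and a shell command to move; the robot and the scene stay as the last step left them, time stands still between calls to the robot, and variables do not carry over. Pictures are saved under pics/ and viewed, about 8 in all and at most 12, crops included, and the job is handed in when it is done.

```bash
ls; mkdir -p pics; cat > h.py <<'E'
from bench import r, viewer, nets
import numpy as np, cv2
from scipy.spatial.transform import Rotation as R
def grab(c):
    cal=viewer.calibration(c); im,d=viewer.grab_frame(c); return im,d,cal
def cloud(d,cal):
    K=np.array(cal["mtx"]);T=np.linalg.inv(np.array(cal["world_to_cam"]))
    v,u=np.mgrid[:d.shape[0],:d.shape[1]]
    P=np.stack([(u-K[0,2])/K[0,0]*d,-(v-K[1,2])/K[1,1]*d,-d],-1)
    W=P@T[:3,:3].T+T[:3,3]; W[d==0]=np.nan; return W
def proj(p,cal):
    K=np.array(cal["mtx"]);c=np.array(cal["world_to_cam"])@np.r_[p,1]
    return np.array([K[0,0]*c[0]/-c[2]+K[0,2],K[1,1]*-c[1]/-c[2]+K[1,2]])
def save(n,im): cv2.imwrite("pics/"+n+".png",cv2.cvtColor(im,cv2.COLOR_RGB2BGR))
E
python3 - <<'E'
from h import *
for c in("scene","top"):
    im,d,cal=grab(c); np.savez(f"{c}0.npz",im=im,d=d,W=cloud(d,cal)); save(c+"0",im)
    print(c,{k:(np.shape(v) if k!='mtx' else v) for k,v in cal.items()}, np.linalg.inv(cal["world_to_cam"])[:3,3])
    for n in("driver","spinner","holder","adjuster","machine","isolator","handle_bar"):
        for o in nets.look_for(n,c): print(n,np.round(o["location"],3),round(o["score"],2),proj(o["location"],cal).round())
print(r.get_obs())
E
```

```text
pics
scene {'mtx': array([[388.17058477,   0.        , 315.66968716],
       [  0.        , 388.17058477, 195.92123293],
       [  0.        ,   0.        ,   1.        ]]), 'world_to_cam': (4, 4)} [1.2424811  0.19926176 0.75736969]
driver [ 0.486 -0.126  0.107] 0.77 [281. 182.]
driver [ 0.504 -0.231  0.136] 0.65 [241. 171.]
driver [0.466 0.341 0.054] 0.22 [457. 223.]
spinner [ 0.53  -0.358  0.135] 0.86 [194. 169.]
holder [ 0.527 -0.291  0.066] 0.65 [221. 193.]
holder [ 0.321 -0.187  0.069] 0.64 [282. 156.]
adjuster [0.655 0.091 0.133] 0.6 [346. 235.]
machine [0.715 0.172 0.111] 0.7 [378. 270.]
isolator [0.465 0.345 0.055] 0.63 [459. 223.]
handle_bar [0.452 0.314 0.133] 0.54 [453. 194.]
top {'mtx': array([[461.424245  ,   0.        , 321.09640055],
       [  0.        , 461.424245  , 205.19323842],
       [  0.        ,   0.        ,   1.        ]]), 'world_to_cam': (4, 4)} [ 0.36264666 -0.01725566  1.63022957]
driver [ 0.481 -0.235  0.139] 0.71 [393. 214.]
driver [ 0.474 -0.122  0.112] 0.6 [358. 218.]
spinner [ 0.512 -0.357  0.165] 0.75 [432. 203.]
holder [ 0.501 -0.293  0.089] 0.97
[... 238 characters left out ...]
33. 204.]
{'clock': 0.8, 'joints': array([-1.36010195,  0.47694601,  0.02241063,  1.55541294, -0.0114849 ,
        1.10926448, -0.08307478]), 'qvel': array([-8.59251032e-04, -2.21424153e-04,  9.64347047e-04, -1.69494249e-03,
        5.11768521e-05,  6.23863604e-04, -2.36216401e-04]), 'tau': array([-3.46064498e-04, -5.96293616e+01,  1.60538446e+00, -2.81517273e+01,
        1.23045727e-02,  2.02228082e-03, -3.37336495e-06]), 'tcp_pos': array([0.21157105, 0.64101184, 0.23133888]), 'orientation': array([ 0.25026423,  1.55626713, -0.25011072]), 'contact_force': array([-0.15249344,  0.17472704,  0.38973003]), 'moment': array([0.0042218 , 0.03164058, 0.04817266]), 'grip_width': 0.08551599558834902}
```

```bash
python3 - <<'E'
from h import *
a=np.load("scene0.npz")["im"]; b=np.load("top0.npz")["im"]
save("scene0b",cv2.resize(a,(800,500)))
save("top0b",cv2.resize(b[110:300,170:470],None,fx=2.66,fy=2.66,interpolation=cv2.INTER_CUBIC))
E
```

```text
(no output)
```

View pics/scene0b.png

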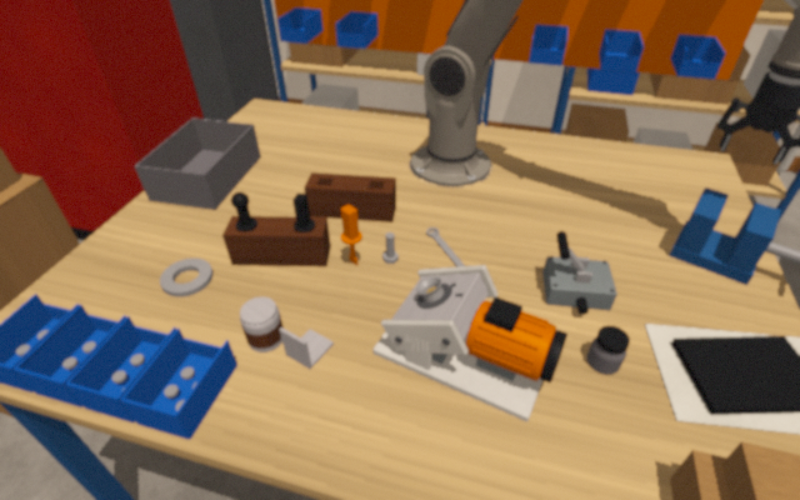

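View pics/top0b.png

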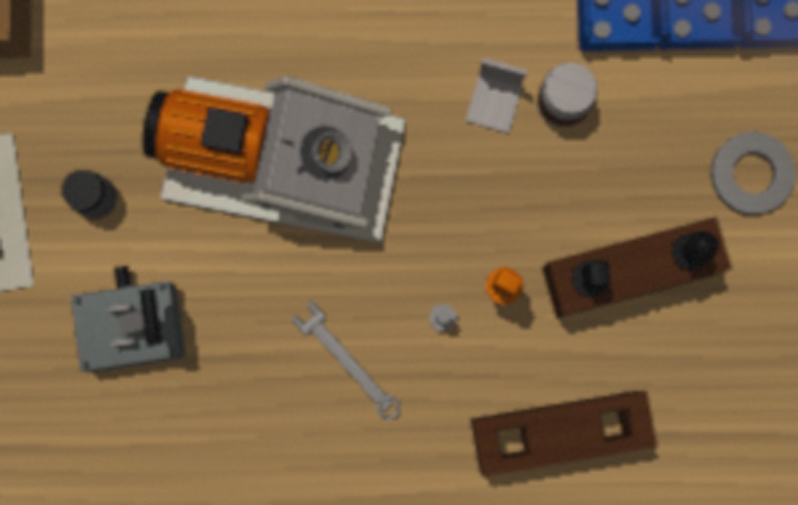

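```bash
cat >> h.py <<'E'
def tool():
    o=r.get_obs(); return o,R.from_rotvec(o["orientation"]).as_matrix()
def to(p):
    o,M=tool(); d=(M.T@(np.array(p)-o["tcp_pos"]))*1000; print("tool shift mm",d.round(1),"len",np.linalg.norm(d).round(1),"rows",np.ceil(np.abs(np.linalg.norm(d))/62.5)); return d
E
python3 - <<'E'
from h import *
o,M=tool(); print(M.round(4)); 
z=np.load("top0.npz");W=z["W"];im=z["im"]
sel=(abs(W[...,2]-.09)<.006)&(W[...,0]>.40)&(W[...,0]<.6)&(W[...,1]<-.16)&(W[...,1]>-.43)
P=W[sel][:,:2].astype(np.float32)*1000
print("holder",len(P),cv2.minAreaRect(P))
sel=(W[...,2]>.14)&(W[...,0]>.40)&(W[...,0]<.6)&(W[...,1]<-.16)&(W[...,1]>-.30)
P=W[sel]; print("driver top",len(P),np.nanmedian(P,0), cv2.minAreaRect(P[:,:2].astype(np.float32)*1000))
# machine slope face plane
c=np.array([.645,.088]); D=np.linalg.norm(W[...,:2]-c,axis=-1)
P=W[(D>.03)&(D<.06)&(W[...,2]>.08)&(W[...,2]<.16)]
for k in range(5):
    m=P.mean(0);n=np.linalg.svd(P-m,full_matrices=False)[2][2];n*=np.sign(n[2]);P=P[abs((P-m)@n)<.006/(k+1)+.002]
print("plane",m,n,np.degrees(np.arccos(n[2])),len(P), "azim",np.degrees(np.arctan2(n[1],n[0])))
to([.48,-.20,.31])
E
```

```text
[[ 0.000e+00  3.134e-01  9.496e-01]
 [ 1.000e-04  9.496e-01 -3.134e-01]
 [-1.000e+00  1.000e-04 -0.000e+00]]
holder 972 ((500.4010009765625, -301.5543212890625), (70.53594970703125, 221.7434844970703), 14.013311386108398)
driver top 82 [ 0.48317136 -0.23661151  0.16875737] ((484.4583740234375, -237.52603149414062), (29.420154571533203, 24.005666732788086), 5.914294719696045)
plane [0.64455541 0.09116965 0.12219721] [-0.10205896 -0.46421708  0.87982184] 28.379120416386137 534 azim -102.39931897205945
tool shift mm [ -78.7 -714.5  518.5] len 886.3 rows 15.0
```

Both views show two brown holders. In the top crop, the right-most has the two black tools (centre 640,265) and the empty one is nearer the robot (563,433). Candidates for the driver:
- Flat-sided black handle at (593,278), which I choose.
- Ball-topped spinner at (697,247).
- Orange look-alike at (505,285).

Now I move above the driver.

```bash
python3 -m pendant '[85,-6,0,60,0, 85,-6,0,60,0, 85,-6,0,60,0, 85,-6,0,60,0, 85,-5,-55,21,0, 85,-5,-55,21,0, 85,-5,-55,21,0, 85,-5,-55,21,0, 85,-5,-55,21,0, 85,-5,-55,21,0, 85,-5,-55,21,0, 85,-5,-55,21,0, 85,-5,-55,21,0, 85,-5,-55,21,0, 85,0,-55,21,0, 85,0,-55,21,0, 85,0,-55,21,0]' 
python3 -m pendant '[85,0,0,0,0.18,85,0,0,0,0.18,85,0,0,0,0.18,85,0,0,0,0.18,85,0,0,0,0.18,85,0,0,0,0.18,85,0,0,0,0.18,85,0,0,0,0.18,85,0,0,0,0.18,85,0,0,0,0.18,85,0,0,0,0.18,85,0,0,0,0.18,85,0,0,0,0.18,85,0,0,0,0.18,85,0,0,0,0.14]'
python3 - <<'E'
from h import *
o,M=tool(); print(o["joints"].round(2),o["tcp_pos"].round(3),M.round(3).tolist())
im,d,cal=grab("wrist"); W=cloud(d,cal); np.savez("w1.npz",im=im,d=d,W=W); save("w1",im)
print(np.linalg.inv(cal["world_to_cam"]).round(3))
for n in("driver","spinner"):
    for x in nets.silhouettes(n,"wrist"):
        P=W[x["mask"]]; P=P[P[:,2]>.155][:,:2]
        print(n,x["score"],len(P), len(P) and (cv2.minAreaRect(P.astype(np.float32)*1000), np.median(W[x["mask"]],0)))
E
```

```text
clock: 2.92
tcp_pos: [0.4745, -0.2005, 0.3057]
orientation: [0.25, 1.555, -0.249]
contact_force: [1.7, 0.5, -0.4]
grip_width: 0.0851
clock: 4.8
tcp_pos: [0.4746, -0.1987, 0.3054]
orientation: [2.14, 0.169, -2.139]
contact_force: [0.2, -0.6, -0.7]
grip_width: 0.085
[-0.5   0.18  0.9   1.88 -0.15  1.15 -0.96] [ 0.475 -0.199  0.305] [[0.0, 0.157, -0.988], [0.0, -0.988, -0.157], [-1.0, -0.0, -0.0]]
[[ 0.157  0.952  0.261  0.541]
 [-0.988  0.152  0.041 -0.189]
 [-0.001 -0.265  0.964  0.449]
 [ 0.     0.     0.     1.   ]]
driver 0.9 1080 (((487.77978515625, -238.67332458496094), (30.19856071472168, 24.257591247558594), 4.293859958648682), array([nan, nan, nan]))
driver 0.58 485 (((479.2115173339844, -130.0228271484375), (27.30943489074707, 21.25200080871582), 60.72514724731445), array([nan, nan, nan]))
driver 0.26 0 0
spinner 0.6 1766 (((519.22607421875, -361.87774658203125), (32.92432403564453, 37.1622428894043), 88.0460205078125), array([nan, nan, nan]))
```

View pics/w1.png

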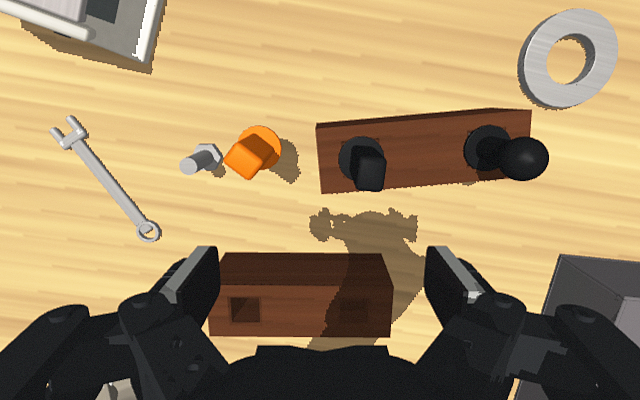

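```bash
python3 -m pendant '[85,0,0,0,0.08,70,0,0,0,0]'; python3 - <<'E'
from h import *
to([.4865,-.2383,.118])
E
```

```text
clock: 5.2
tcp_pos: [0.4746, -0.1988, 0.3053]
orientation: [2.178, 0.093, -2.177]
contact_force: [-0.7, -0.4, -0.6]
grip_width: 0.0704
tool shift mm [187.3  40.4  -8.5] len 191.8 rows 4.0
```

```bash
python3 -m pendant '[70,0,40.4,-8.5,0, 70,50,0,0,0, 70,50,0,0,0, 70,45,0,0,0, 70,42,0,0,0, 70,0,0,0,0, 0,0,0,0,0, 0,0,0,0,0, 0,0,0,0,0,0,0,0,0,0]' 40; python3 - <<'E'
from h import *
o,M=tool(); print(o["tcp_pos"],o["grip_width"],o["contact_force"],o["joints"].round(2),M[:,2])
E
```

```text
clock: 6.45
tcp_pos: [0.4875, -0.2386, 0.1199]
orientation: [2.182, 0.091, -2.176]
contact_force: [-1.4, 2.0, 8.4]
grip_width: 0.0232
[ 0.48753886 -0.23858323  0.11987912] 0.023218557044511128 [-1.40050612  1.95289959  8.44654456] [-0.24  0.5   0.76  2.01 -0.48  0.81 -0.69] [-0.99652301 -0.08327185 -0.00277369]
```

```bash
python3 -m pendant '[0,-29,0,0,0, 0,-29,0,0,0, 0,0,0,0,0]' ; python3 -m pendant '[0,0,0,9,0, 0,0,0,9,0, 0,0,0,9,0, 0,0,0,9,0, 0,0,0,9,0, 0,0,0,7,0, 0,0,0,0,0]'
```

```text
clock: 6.82
tcp_pos: [0.4877, -0.2389, 0.1784]
orientation: [2.183, 0.09, -2.174]
contact_force: [0.1, 0.4, -2.0]
grip_width: 0.0239
clock: 7.7
tcp_pos: [0.4335, -0.2428, 0.1763]
orientation: [2.179, 0.09, -2.181]
contact_force: [0.9, 0.2, 0.1]
grip_width: 0.0235
```

```bash
python3 - <<'E'
from h import *
im,d,cal=grab("scene"); save("s2",cv2.resize(im[120:240,180:340],None,fx=4,fy=4,interpolation=cv2.INTER_CUBIC))
W=cloud(d,cal); o,M=tool(); print(o["grip_width"],o["tcp_pos"])
E
```

```text
0.023522697270971258 [ 0.43366691 -0.2427603   0.17627047]
```

View pics/s2.png

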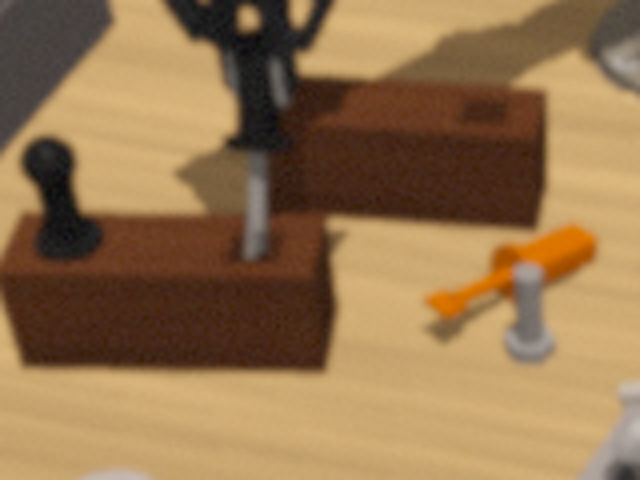

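The scene crop shows the driver leaning as intended with its tip in the left hole (255,255). The orange look-alike has tipped over onto the bench (500,275), probably touched by an open finger. It isn't on the do-not-move list, and the bolt (530,310) is where it was. I lift and go on.

```bash
python3 -m pendant '[0,-30,0,0,0, 0,-40,0,0,0, 0,-40,0,0,0, 0,-20,0,0,0, 0,0,0,0,-0.175,0,0,0,0,-0.175,0,0,0,0,-0.175,0,0,0,0,-0.175,0,0,0,0,-0.175,0,0,0,0,-0.175,0,0,0,0,-0.175,0,0,0,0,-0.175,0,0,0,0,-0.175,0,0,0,0,-0.175,0,0,0,0,-0.175,0,0,0,0,-0.15]'; python3 - <<'E'
from h import *
to([.62,-.02,.32])
E
```

```text
clock: 9.75
tcp_pos: [0.4328, -0.2432, 0.3054]
orientation: [0.762, 1.436, -0.766]
contact_force: [-0.2, -0.2, -2.8]
grip_width: 0.0231
tool shift mm [-15.4 279.7 -81. ] len 291.6 rows 5.0
```

```bash
python3 -m pendant '[0,-3,56,-16,0, 0,-3,56,-16,0, 0,-3,56,-16,0, 0,-3,56,-16,0, 0,-3,55,-16,0, 0,0,0,0,0]'; python3 - <<'E'
from h import *
o,M=tool(); print(o["tcp_pos"],M.round(3).tolist(),o["joints"].round(2))
im,d,cal=grab("wrist"); W=cloud(d,cal); save("w3",im); np.savez("w3.npz",im=im,d=d,W=W,M=M,t=o["tcp_pos"])
for n in("driver","driver_tip","adjuster","pointer"):
    for x in nets.look_for(n,"wrist"): print(n,np.round(x["location"],4),round(x["score"],2),proj(x["location"],cal).round())
E
```

```text
clock: 10.5
tcp_pos: [0.6237, -0.0164, 0.3191]
orientation: [0.759, 1.437, -0.763]
contact_force: [-0.4, -0.3, -2.9]
grip_width: 0.0237
[ 0.62372639 -0.01636552  0.31912132] [[-0.004, 0.828, 0.56], [-0.001, 0.56, -0.828], [-1.0, -0.004, -0.001]] [-0.5   0.36  0.58  1.6  -0.2   1.24  0.71]
driver [ 0.614  -0.0031  0.3437] 0.86 [321. 237.]
driver [ 0.3805 -0.072   0.0292] 0.61 [128.  78.]
driver_tip [ 0.3829 -0.0698  0.0272] 0.91 [132.  77.]
driver_tip [ 0.6123 -0.0043  0.3473] 0.69 [315. 241.]
pointer [0.6393 0.0997 0.1336] 0.82 [409.  74.]
```

View pics/w3.png

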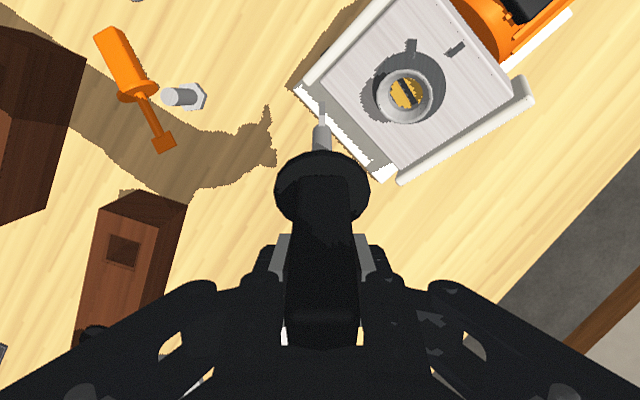

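```bash
python3 - <<'E'
from h import *
z=np.load("w3.npz");W=z["W"];im=z["im"];d=z["d"]
# face plane
v,u=np.mgrid[:400,:640]
s=(u>330)&(u<500)&(v>20)&(v<160)&(np.hypot(u-404,v-92)>48)&np.isfinite(W[...,2])
P=W[s]; P=P[(P[:,2]>.07)&(P[:,2]<.16)]
for k in range(8):
    m=np.median(P,0) if k==0 else P.mean(0);n=np.linalg.svd(P-m,full_matrices=False)[2][2];n*=np.sign(n[2]);P=P[abs((P-m)@n)<max(.002,.008/(k+1))]
n0=n;print("plane",m,n,len(P),np.degrees(np.arccos(n[2])),np.degrees(np.arctan2(n[1],n[0])))
h=(W-m)@n  # height above face
ex=np.array([0,0,1])-n*n[2];ex/=np.linalg.norm(ex);ey=np.cross(n,ex)
near=(np.hypot(u-404,v-92)<60)
rim=near&(h>.022)&(h<.031); Q=W[rim]; A=np.c_[(Q-m)@ex,(Q-m)@ey].astype(np.float32)
(cx,cy),rad=cv2.minEnclosingCircle(A); print("rim",len(A),cx,cy,rad,np.percentile(h[near&(h>.01)],[50,90,99]))
# robust: median extents
lo,hi=np.percentile(A,[1,99],axis=0); print(lo,hi,(lo+hi)/2)
C=m+ex*cx+ey*cy+n*.010; print("adjuster origin",C)
hsv=cv2.cvtColor(im,cv2.COLOR_RGB2HSV)
br=np.hypot(u-404,v-92)<17
print("head height",np.nanmedian(h[br&(hsv[...,1]>120)]))
c=im[20:130,340:480]; save("w3c",cv2.resize(c,None,fx=5.5,fy=5.5,interpolation=cv2.INTER_CUBIC))
np.savez("adj.npz",C=C,n=n,ex=ex,ey=ey,m=m)
# blade
b=(u>300)&(u<345)&(v>90)&(v<155); 
for y in range(94,154,5):
    row=d[y,300:345]; g=(row>0)&(row<.36); 
    if g.any(): print(y,300+np.where(g)[0][[0,-1]],W[y,300:345][g].mean(0).round(4))
E
```

```text
plane [0.65285767 0.09987675 0.12674127] [-0.09938535 -0.45909905  0.88280837] 9615 28.01698672639175 -102.21485774041878
rim 1043 -0.011448374018073082 0.003292637877166271 0.025384092703461647 [0.02292618 0.02622936 0.02721637]
[-0.03445803 -0.02063535] [0.01281254 0.02677697] [-0.01082274  0.00307081]
adjuster origin [0.64650736 0.0861045  0.13019167]
head height 0.009896373430451036
94 [330 344] [0.5961 0.0502 0.0943]
99 [335 344] [0.6011 0.0476 0.0935]
104 [319 344] [0.5954 0.0391 0.1793]
109 [319 344] [0.5927 0.034  0.2209]
114 [318 324] [0.591  0.0302 0.2492]
119 [319 324] [0.5929 0.0279 0.2483]
124 [317 326] [0.5947 0.0252 0.2459]
129 [313 330] [0.5963 0.0229 0.2489]
134 [312 330] [0.5974 0.0207 0.2542]
139 [312 331] [0.5991 0.0189 0.2592]
144 [312 331] [0.6003 0.017  0.2647]
149 [312 331] [0.6006 0.0168 0.2828]
```

View pics/w3c.png

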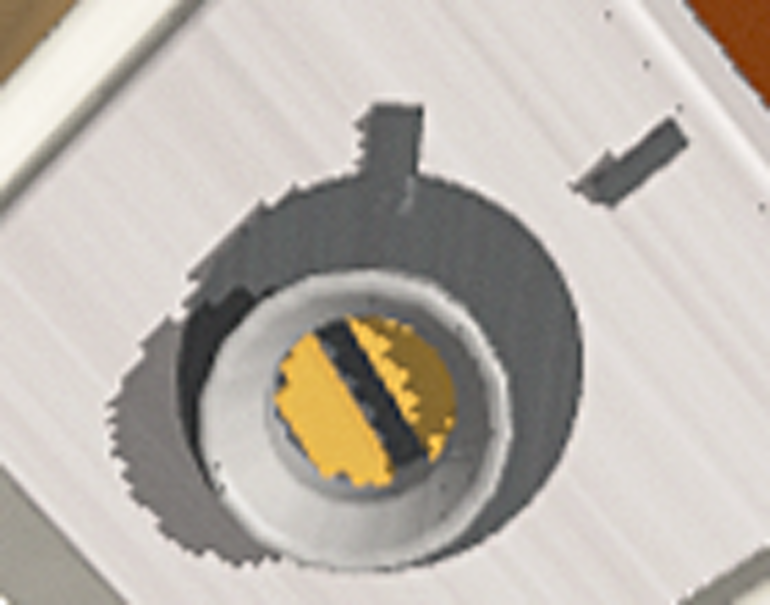

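```bash
python3 - <<'E'
from h import *
a=np.load("adj.npz");C,n,ex,ey=a["C"],a["n"],a["ex"],a["ey"]
z=np.load("w3.npz");W=z["W"]
cal=viewer.calibration("wrist"); T=np.linalg.inv(cal["world_to_cam"]);K=np.array(cal["mtx"])
def hit(px,h):
    u,v=px; dr=T[:3,:3]@np.array([(u-K[0,2])/K[0,0],-(v-K[1,2])/K[1,1],-1]);o=T[:3,3]
    return o+dr*(((C+n*h-o)@n)/(dr@n))
f=lambda x,y:(x/5.5+340-.4,y/5.5+20-.4)
g=lambda p:np.array([(p-C)@ex,(p-C)@ey])*1000
s1,s2=hit(f(330,328),0),hit(f(410,458),0); print("slot ends",g(s1),g(s2),"mid",(g(s1)+g(s2))/2)
dd=s1-s2; ang=lambda q:np.arctan2(q[1],q[0])
print("slot ccw angle",ang(g(s1)-g(s2)),"azimuth",np.degrees(np.arctan2(dd[1],dd[0])))
for q,nm in(((397,105),"pointer tip"),((395,150),"pointer"),((590,190),"idx"),((680,130),"idx")):
    for h in(-.01,-.004): 
        p=g(hit(f(*q),h)); print(nm,h,p.round(1),ang(p).round(3))
v,u=np.mgrid[:400,:640]
b=(np.hypot(u-f(365,400)[0],v-f(365,400)[1])<12); hsv=cv2.cvtColor(z["im"],cv2.COLOR_RGB2HSV)
br=(np.hypot(u-406,v-93)<20)&(hsv[...,1]>120); (c,rr)=cv2.minEnclosingCircle(np.argwhere(br)[:,::-1].astype(np.float32)); print("brass px",c,rr,g(hit(c,0)))
o,M=tool();h=M[:,2];G=o["tcp_pos"]-.019*M[:,0]
for t in(23,24,25,26,27):
    t=np.radians(t);U=np.r_[np.sin(t)*h[:2],np.cos(t)];p=np.r_[-np.cos(t)*h[:2],np.sin(t)]
    tip=G-.124*U; print(np.degrees(t),tip.round(4),"corner",proj(tip+.013*p,cal).round(1),"shank top-side",proj(G-.09*U+.006*p,cal).round(1))
    sh=np.array([[.5974,.0207,.2542],[.5991,.0189,.2592],[.6003,.017,.2647]])-.006*p
    print("  axis miss mm",(((sh-G)-((sh-G)@U)[:,None]*U)*1000).round(1).tolist())
E
```

```text
slot ends [-3.9604829  10.69383801] [ -8.20202596 -15.29739888] mid [-6.08125443 -2.30178044]
slot ccw angle 1.409031006666988 azimuth 159.58713934570204
pointer tip -0.01 [24.  29.5] 0.888
pointer tip -0.004 [25.3 29.9] 0.868
pointer -0.01 [19.4 24.5] 0.9
pointer -0.004 [20.8 24.9] 0.874
idx -0.01 [37.7 -1.3] -0.034
idx -0.004 [38.8 -0.4] -0.01
idx -0.01 [52.7 -3.1] -0.06
idx -0.004 [53.5 -2.2] -0.042
brass px (406.22222900390625, 91.86111450195312) 16.311702728271484 [-6.9968204  -2.34350051]
23.0 [0.5948 0.0167 0.2259] corner [322.5 107. ] shank top-side [322.5 142.4]
  axis miss mm [[0.2, 7.6, 2.6], [0.7, 7.6, 2.5], [0.6, 7.7, 2.6]]
24.000000000000004 [0.5937 0.0184 0.2268] corner [322.5 104. ] shank top-side [322.5 140.2]
  axis miss mm [[1.1, 6.3, 2.0], [1.6, 6.3, 2.0], [1.4, 6.5, 2.0]]
25.0 [0.5926 0.02   0.2277] corner [322.5 101.1] shank top-side [322.5 138. ]
  axis miss mm [[2.0, 4.9, 1.4], [2.4, 5.1, 1.4], [2.2, 5.3, 1.5]]
26.0 [0.5915 0.0217 0.2286] corner [322.5  98.1] shank top-side [322.5 135.8]
  axis miss mm [[2.9, 3.6, 0.7], [3.2, 3.8, 0.7], [3.0, 4.1, 0.9]]
27.0 [0.5904 0.0233 0.2296] corner [322.5  95.1] shank top-side [322.5 133.5]
  axis miss mm [[3.7, 2.3, -0.1], [4.0, 2.6, -0.0], [3.8, 2.9, 0.2]]
```

```bash
cat > an.py <<'E'
from h import *
a=np.load("adj.npz");C,n,ex,ey=a["C"],a["n"],a["ex"],a["ey"]
z=np.load("w3.npz");W=z["W"]
cal=viewer.calibration("wrist");K=np.array(cal["mtx"])
o,M=tool(); H=lambda M,t:np.block([[M,np.array(t)[:,None]],[np.zeros((1,3)),np.ones((1,1))]])
T=H(z["M"],z["t"])@np.linalg.inv(H(M,o["tcp_pos"]))@np.linalg.inv(cal["world_to_cam"]); cal={"mtx":K,"world_to_cam":np.linalg.inv(T)}
print("now",o["tcp_pos"],"then",z["t"])
M=z["M"];t0=z["t"]
def hit(px,h):
    u,v=px; dr=T[:3,:3]@np.array([(u-K[0,2])/K[0,0],-(v-K[1,2])/K[1,1],-1]);o=T[:3,3]
    return o+dr*(((C+n*h-o)@n)/(dr@n))
f=lambda x,y:(x/5.5+340-.4,y/5.5+20-.4)
g=lambda p:np.array([(p-C)@ex,(p-C)@ey])*1000
print("check pix", proj(W[60,400],cal))
s1,s2=hit(f(330,328),0),hit(f(410,458),0); print("slot ends",g(s1),g(s2),"mid",(g(s1)+g(s2))/2)
dd=s1-s2; ang=lambda q:np.arctan2(q[1],q[0])
print("slot ccw angle",ang(g(s1)-g(s2)),"azimuth",np.degrees(np.arctan2(dd[1],dd[0])))
for q,nm in(((397,105),"pointer tip"),((395,150),"pointer"),((590,190),"idx"),((680,130),"idx")):
    for h in(-.01,-.004): 
        p=g(hit(f(*q),h)); print(nm,h,p.round(1),ang(p).round(3))
v,u=np.mgrid[:400,:640]
hsv=cv2.cvtColor(z["im"],cv2.COLOR_RGB2HSV)
br=(np.hypot(u-406,v-93)<20)&(hsv[...,1]>120); (c,rr)=cv2.minEnclosingCircle(np.argwhere(br)[:,::-1].astype(np.float32)); print("brass px",c,rr,g(hit(c,0)))
h=M[:,2];G=t0-.019*M[:,0]
for t in(22,23,24,25,26):
    t=np.radians(t);U=np.r_[np.sin(t)*h[:2],np.cos(t)];p=np.r_[-np.cos(t)*h[:2],np.sin(t)]
    tip=G-.124*U; print(np.degrees(t),tip.round(4),"corner",proj(tip+.013*p,cal).round(1))
    sh=np.array([[.5974,.0207,.2542],[.5991,.0189,.2592],[.6003,.017,.2647]])-.006*p
    print("  axis miss mm",(((sh-G)-((sh-G)@U)[:,None]*U)*1000).round(1).tolist())
E
python3 an.py
```

```text
now [ 0.62146446 -0.02370683  0.32108253] then [ 0.62372639 -0.01636552  0.31912132]
check pix [400.00497859  59.95545279]
slot ends [ 3.33817327 12.26487048] [ -0.5613939  -13.30653829] mid [ 1.38838968 -0.5208339 ]
slot ccw angle 1.419465069867007 azimuth 160.11775370188508
pointer tip -0.01 [30.6 31.1] 0.793
pointer tip -0.004 [32.  31.4] 0.777
pointer -0.01 [26.2 26.1] 0.783
pointer -0.004 [27.6 26.5] 0.765
idx -0.01 [44.5  0.9] 0.02
idx -0.004 [45.5  1.8] 0.039
idx -0.01 [59.2 -0.8] -0.014
idx -0.004 [60.   0.1] 0.001
brass px (406.22222900390625, 91.86111450195312) 16.311702728271484 [ 0.48762506 -0.5730657 ]
22.0 [0.5978 0.0221 0.2232] corner [322.8 110.2]
  axis miss mm [[-3.4, 3.0, 1.8], [-2.8, 2.9, 1.6], [-2.9, 2.9, 1.6]]
23.0 [0.5966 0.0238 0.224 ] corner [322.8 107.2]
  axis miss mm [[-2.5, 1.7, 1.2], [-2.0, 1.7, 1.1], [-2.1, 1.7, 1.1]]
24.000000000000004 [0.5955 0.0254 0.2248] corner [322.8 104.3]
  axis miss mm [[-1.6, 0.5, 0.6], [-1.2, 0.5, 0.5], [-1.4, 0.6, 0.6]]
25.0 [0.5944 0.0271 0.2257] corner [322.8 101.3]
  axis miss mm [[-0.8, -0.8, -0.1], [-0.4, -0.7, -0.1], [-0.6, -0.5, -0.0]]
26.0 [0.5933 0.0287 0.2267] corner [322.8  98.3]
  axis miss mm [[0.0, -2.0, -0.8], [0.4, -1.8, -0.8], [0.1, -1.6, -0.7]]
```

The close wrist crop shows the slot running from (330,328) to (410,458), the pointer tab at (397,120) and the index rib at (635,160). From these, the pointer is at about -0.78 rad and the slot is 0.64 rad farther anticlockwise. The driver leans 25° in the grip. The tool can only yaw, so I check which blade poses fit in the slot.

```bash
cat > fit.py <<'E'
from h import *
from scipy.optimize import differential_evolution as DE
a=np.load("adj.npz");C,n,ex,ey=a["C"],a["n"],a["ex"],a["ey"];A=np.stack([ex,ey,n])
gx,gy,gz=np.meshgrid([-.013,-.006,0,.006,.013],[-.002,.002],np.linspace(0,.02,11),indexing="ij")
B=np.c_[gx.ravel(),gy.ravel(),gz.ravel()]
def pose(psi,b): # tool z azimuth psi, lean b of the handle towards tool z
    h=np.array([np.cos(psi),np.sin(psi),0]);k=np.array([0,0,1.])
    U=np.sin(b)*h+np.cos(b)*k; X=np.cos(b)*h-np.sin(b)*k
    return np.stack([X,np.cross(U,X),U],1)
def clear(x,s,D):
    tx,ty,psi,b=x
    Q=(A@pose(psi,b)@B.T).T; Q=Q-[0,0,0]+[tx,ty,0]; Q[:,2]+=-D-Q[:,2].min()
    c,sn=np.cos(s),np.sin(s); al=Q[:,0]*c+Q[:,1]*sn; ac=-Q[:,0]*sn+Q[:,1]*c
    zz=Q[:,2]; rad=np.where(zz<.007,.0155,.0155+(zz-.007)*6/9); 
    m=(rad-np.hypot(al,ac))[zz<.016]; k=(.004-abs(ac))[zz<0]
    return min(m.min(),k.min())
if __name__=="__main__":
  for D in(.005,.007):
   for s in(1.42,1.1,.78,.5,.25,0):
    d=ex*np.cos(s)+ey*np.sin(s); az=np.arctan2(-d[1],-d[0])
    q=DE(lambda x:-clear(x,s,D),[(-.004,.004),(-.004,.004),(az-.4,az+.4),(-.3,.6)],seed=0,maxiter=150,tol=1e-6)
    x=q.x; U=pose(x[2],x[3])[:,2]; tip=A.T@np.array([x[0],x[1],0])
    print(D,s,"clear mm",round(-q.fun*1000,2),"tip ex,ey mm",(x[:2]*1000).round(1),"psi",np.degrees(x[2]).round(1),"lean",np.degrees(x[3]).round(1),"angle",np.arccos(U@n).round(3))
E
python3 fit.py
```

```text
0.005 1.42 clear mm 1.1 tip ex,ey mm [-1.3 -0.8] psi -21.7 lean 0.6 angle 0.487
0.005 1.1 clear mm 1.3 tip ex,ey mm [-1.1 -0.2] psi -37.8 lean 9.3 angle 0.442
0.005 0.78 clear mm 1.44 tip ex,ey mm [-1.2 -0.2] psi -56.0 lean 14.2 angle 0.361
0.005 0.5 clear mm 1.58 tip ex,ey mm [-0.9  0. ] psi -72.0 lean 18.8 angle 0.26
0.005 0.25 clear mm 1.76 tip ex,ey mm [-0.7  0.1] psi -86.8 lean 22.1 angle 0.153
0.005 0 clear mm 2.0 tip ex,ey mm [-0.1 -0. ] psi -102.2 lean 27.0 angle 0.018
0.007 1.42 clear mm 0.72 tip ex,ey mm [-1.3  1.6] psi -17.7 lean 8.1 angle 0.494
0.007 1.1 clear mm 0.9 tip ex,ey mm [-0.7  1.5] psi -34.8 lean 15.6 angle 0.454
0.007 0.78 clear mm 1.1 tip ex,ey mm [-1.6 -0.2] psi -56.7 lean 12.2 angle 0.37
0.007 0.5 clear mm 1.35 tip ex,ey mm [-1.3  0.1] psi -72.2 lean 17.8 angle 0.266
0.007 0.25 clear mm 1.64 tip ex,ey mm [-0.8  0.2] psi -86.8 lean 21.9 angle 0.155
0.007 0 clear mm 2.0 tip ex,ey mm [-0.2 -0. ] psi -102.2 lean 27.9 angle 0.002
```

```bash
python3 -m pendant '[0,0,0,0,-0.158,0,0,0,0,-0.158,0,0,0,0,-0.158,0,0,0,0,-0.158]'; cat > go.py <<'E'
# go.py lean_deg ex ey z(mm in adjuster frame of tip): tool shift to bring tip there
import sys
from fit import *
b,x,y,zz=map(float,sys.argv[1:5]); o,M=tool(); h=M[:,2]; psi=np.arctan2(h[1],h[0])
U=pose(psi,np.radians(b))[:,2]; tip=C+(x*ex+y*ey+zz*n)/1000
print("psi",np.degrees(psi).round(1),"F",o["contact_force"].round(1),"tip now (adj mm)",((A@(o["tcp_pos"]-[0,0,-.019]-.124*U-C))*1000).round(1),"angle",np.arccos(U@n).round(3))
to(tip+.124*U-[0,0,.019])
E
python3 go.py 25 0 0 40;python3 go.py 25 0 0 7
```

```text
clock: 11.25
tcp_pos: [0.6217, -0.0232, 0.3215]
orientation: [0.274, 1.554, -0.274]
contact_force: [-0.5, -0.2, -2.4]
grip_width: 0.0236
psi -20.0 F [-0.5 -0.2 -2.4] tip now (adj mm) [-46.7  53.  135.8] angle 0.597
tool shift mm [62.6 92.6 40.8] len 119.0 rows 2.0
psi -20.0 F [-0.5 -0.2 -2.4] tip now (adj mm) [-46.7  53.  135.8] angle 0.597
tool shift mm [ 91.7 108.   38.8] len 146.9 rows 3.0
```

```bash
python3 -m pendant '[0,0,30,13,0,0,0,30,14,0,0,30,32,14,0,0,32,0,0,0,0,0,0,0,0,0,0,0,0,0]';python3 go.py 25 0 0 7; python3 - <<'E'
from h import *
im,d,cal=grab("wrist");o,M=tool();W=cloud(d,cal);np.savez("w4.npz",im=im,W=W,M=M,t=o["tcp_pos"],w2c=cal["world_to_cam"],K=cal["mtx"])
save("w4",im)
E
```

```text
clock: 12.0
tcp_pos: [0.6931, 0.0491, 0.261]
orientation: [0.278, 1.551, -0.278]
contact_force: [-0.0, -1.2, -1.5]
grip_width: 0.0236
psi -20.3 F [-0.  -1.2 -1.5] tip now (adj mm) [ 0.8 -1.5 42. ] angle 0.595
tool shift mm [31.3 15.3 -3.7] len 35.0 rows 1.0
```

View pics/w4.png

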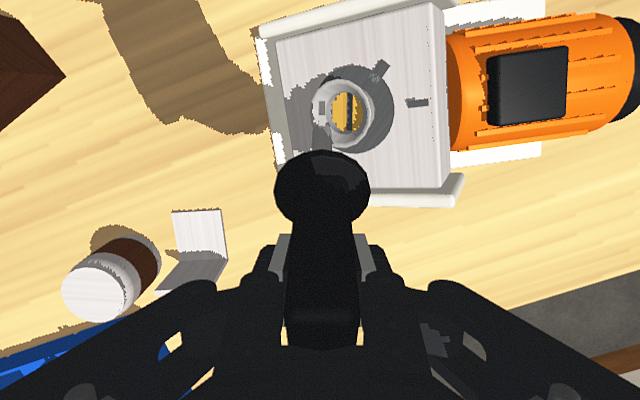

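The wrist view shows the blade end at (322,105), the slot at (350,113) running straight up the picture and so parallel to the blade, and the pointer at (381,70). I lower the blade into the flare to swing the lean back there.

```bash
python3 -m pendant '[0,8,4,-1,0,0,8,4,-1,0,0,8,4,-1,0,0,7,3,-1,0,0,0,0,0,0,0,0,0,0,0]' ;python3 go.py 25 0 0 7
```

```text
clock: 12.8
tcp_pos: [0.6943, 0.066, 0.2284]
orientation: [0.276, 1.553, -0.276]
contact_force: [0.6, 0.4, -2.1]
grip_width: 0.0238
psi -20.2 F [ 0.6  0.4 -2.1] tip now (adj mm) [0.3 0.9 5.3] angle 0.596
tool shift mm [-1.3 -0.9  1. ] len 1.9 rows 1.0
```

```bash
python3 -m pendant '[0,-1,0,-7,0,0,-2,0,-7,0,0,-2,0,-7,0,0,-2,0,-7,0,0,0,0,0,0]'; python3 -m pendant '[0,-1,0,-6,0,0,-1,0,-6,0,0,-1,0,-6,0,0,0,0,0,0]'
```

```text
clock: 13.42
tcp_pos: [0.6683, 0.0756, 0.2368]
orientation: [0.276, 1.551, -0.275]
contact_force: [3.8, -1.7, 3.0]
grip_width: 0.0236
clock: 13.92
tcp_pos: [0.6523, 0.0816, 0.2403]
orientation: [0.277, 1.549, -0.276]
contact_force: [3.7, -3.2, 6.6]
grip_width: 0.0235
```

```bash
cat > lean.py <<'E'
from fit import *
def lean(W,M,t):
    P=W[190:350,296:350].reshape(-1,3); Q=(P-t)@M  # tool frame
    q=Q[np.isfinite(Q).all(1)&(abs(Q[:,1])<.012)&(Q[:,0]<.012)&(Q[:,0]>-.05)&(Q[:,2]<.03)&(Q[:,2]>-.05)]
    for k in range(6):
        c=np.polyfit(q[:,0],q[:,2],1); e=q[:,2]-np.polyval(c,q[:,0]); q=q[abs(e)<max(.001,2*e.std())]
    b=-np.arctan(c[0]); print("n",len(q),"x range",q[:,0].min(),q[:,0].max(),"lean",np.degrees(-np.arctan(c[0])).round(1),"axis z at grasp mm",((np.polyval(c,-.019)+.015/np.cos(b))*1000).round(1))
if __name__=="__main__":
    for f in("w3","w4"):
        z=np.load(f+".npz"); lean(z["W"],z["M"],z["t"])
    o,M=tool(); im,d,cal=grab("wrist"); W=cloud(d,cal); np.savez("w5.npz",im=im,W=W,M=M,t=o["tcp_pos"],w2c=cal["world_to_cam"],K=cal["mtx"]); lean(W,M,o["tcp_pos"])
E
python3 lean.py
```

```text
n 5598 x range -0.04999981286310605 0.002211229956801483 lean 24.0 axis z at grasp mm -2.3
n 5723 x range -0.04999881132146692 0.0025249313376836777 lean 24.0 axis z at grasp mm -2.7
n 4115 x range -0.049984516357419226 0.011804164457608863 lean 5.1 axis z at grasp mm 0.3
```

```bash
python3 go.py 5 -1 0 1
```

```text
psi -20.2 F [ 3.7 -2.2  6.2] tip now (adj mm) [1.1 4.1 5.7] angle 0.484
tool shift mm [5.1 0.9 4. ] len 6.6 rows 1.0
```

```bash
python3 -m pendant '[0,0,0,3.5,0,0,2.5,0.5,0,0,0,2.5,0.5,0,0,0,0,0,0,0]'; python3 go.py 5 -1.2 0.5 -5
```

```text
clock: 14.48
tcp_pos: [0.6541, 0.0821, 0.2326]
orientation: [0.276, 1.554, -0.276]
contact_force: [1.7, -0.6, -1.4]
grip_width: 0.0238
psi -20.1 F [ 1.7 -0.6 -1.4] tip now (adj mm) [-1.7  2.4 -1.5] angle 0.484
tool shift mm [2.9 2.3 1.6] len 4.0 rows 1.0
```

```bash
python3 -m pendant '[0,1,0.8,0.8,0,0,1,0.8,0.8,0,0,1,0.7,0,0,0,0,0,0,0]'; python3 go.py 5 -1.2 0.5 -5; python3 - <<'E'
from lean import *
o,M=tool(); im,d,cal=grab("wrist"); W=cloud(d,cal); lean(W,M,o["tcp_pos"]); save("w6",cv2.resize(im[30:240,200:460],None,fx=3,fy=2.8))
E
```

```text
clock: 14.98
tcp_pos: [0.6562, 0.0822, 0.2319]
orientation: [0.276, 1.554, -0.278]
contact_force: [-4.3, -3.1, 12.7]
grip_width: 0.0238
psi -20.2 F [-4.3 -3.1 12.7] tip now (adj mm) [-1.6  0.4 -2.4] angle 0.484
tool shift mm [ 2.1  1.5 -0.3] len 2.6 rows 1.0
n 4198 x range -0.049993623626420146 0.011966424375196924 lean 5.9 axis z at grasp mm 0.1
```

View pics/w6.png

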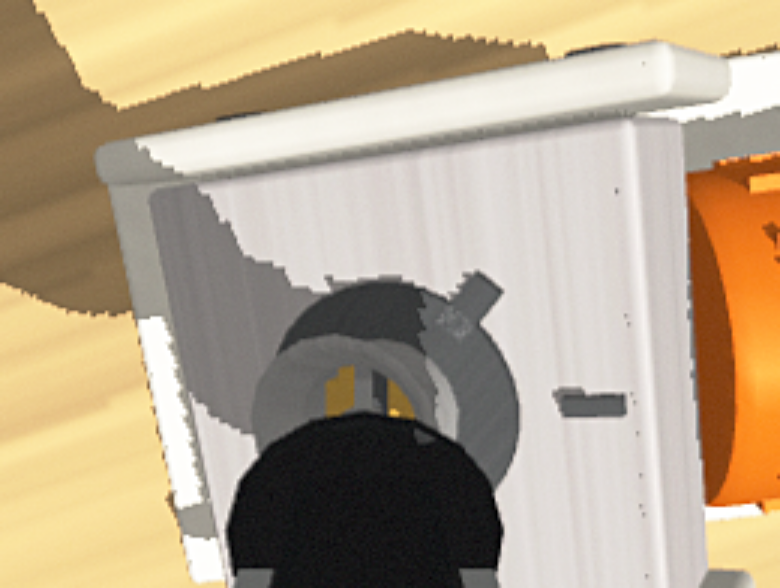

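The crop shows the grey blade (363,390) over the downhill side of the slot, with the dark open slot to its right (380,390). I move it uphill by about 2 mm and feel again.

```bash
python3 -m pendant '[0,-2,0.5,0,0,0,0,1.5,0,0,0,1.5,0,0,0,0,1.5,0,0,0,0,0,0,0,0]'; python3 go.py 6 -0.5 0.5 -5
```

```text
clock: 15.65
tcp_pos: [0.6573, 0.0856, 0.2287]
orientation: [0.276, 1.554, -0.276]
contact_force: [0.3, 0.3, -2.1]
grip_width: 0.0237
psi -20.1 F [ 0.3  0.3 -2.1] tip now (adj mm) [ 0.4  2.2 -6.8] angle 0.485
tool shift mm [-1.2 -1.4  1.9] len 2.6 rows 1.0
```

```bash
cat > plan.py <<'E'
import sys
from fit import *
# plan.py s_end lean_end tip_ex ey z  nrows : straight interpolation from measured pose
s1,b1,x,y,zz,N=map(float,sys.argv[1:7]);N=int(N)
o,M=tool();h=M[:,2];psi0=np.arctan2(h[1],h[0]); b0=np.radians(float(sys.argv[7]))
U0=pose(psi0,b0)[:,2];T0=o["tcp_pos"]+[0,0,.019]-.124*U0
d=ex*np.cos(s1)+ey*np.sin(s1);psi1=np.arctan2(-d[1],-d[0]);T1=C+(x*ex+y*ey+zz*n)/1000
print("psi",np.degrees([psi0,psi1]).round(1),"F",o["contact_force"].round(1),"tip",(A@(T0-C)*1000).round(1))
p=o["tcp_pos"];c=psi0;k=np.array([0,0,1.])
for i in range(1,N+1):
    f=i/N;ps=psi0+f*(psi1-psi0);b=b0+f*(np.radians(b1)-b0)
    q=T0+f*(T1-T0)+.124*pose(ps,b)[:,2]-.019*k
    hh=np.array([np.cos(c),np.sin(c),0]);Y=np.array([-np.sin(c),np.cos(c),0])
    e=(q-p)*1000;print([round(v,2) for v in(-e[2],e@Y,e@hh,-(ps-c))]);p=q;c=ps
E
python3 plan.py 1.0 12 0 1 -6.5 5 6; python3 plan.py 0.5 18 0 0.5 -6.5 8 6
```

```text
psi [-20.1 -41.8] F [ 0.3  0.3 -2.1] tip [ 0.4  2.2 -6.8]
[np.float64(0.28), np.float64(-1.23), np.float64(2.79), np.float64(0.08)]
[np.float64(0.34), np.float64(-1.41), np.float64(2.78), np.float64(0.08)]
[np.float64(0.39), np.float64(-1.58), np.float64(2.77), np.float64(0.08)]
[np.float64(0.44), np.float64(-1.75), np.float64(2.75), np.float64(0.08)]
[np.float64(0.5), np.float64(-1.93), np.float64(2.73), np.float64(0.08)]
psi [-20.1 -70.5] F [ 0.3  0.3 -2.1] tip [ 0.4  2.2 -6.8]
[np.float64(0.37), np.float64(-1.8), np.float64(3.35), np.float64(0.11)]
[np.float64(0.46), np.float64(-2.13), np.float64(3.32), np.float64(0.11)]
[np.float64(0.54), np.float64(-2.46), np.float64(3.28), np.float64(0.11)]
[np.float64(0.62), np.float64(-2.78), np.float64(3.25), np.float64(0.11)]
[np.float64(0.71), np.float64(-3.1), np.float64(3.2), np.float64(0.11)]
[np.float64(0.79), np.float64(-3.43), np.float64(3.16), np.float64(0.11)]
[np.float64(0.87), np.float64(-3.75), np.float64(3.1), np.float64(0.11)]
[np.float64(0.95), np.float64(-4.07), np.float64(3.05), np.float64(0.11)]
```

```bash
python3 -m pendant '[0,0.3,-1.2,2.8,0.08,0,0.3,-1.4,2.8,0.08,0,0.4,-1.6,2.8,0.08,0,0,0,0,0]';  python3 -m pendant '[0,0.4,-1.7,2.7,0.08,0,0.5,-1.9,2.7,0.08,0,0,0,0,0]'; python3 lean.py | tail -1; python3 plan.py 0.5 18 0 0.5 -6.5 7 12
```

```text
clock: 16.15
tcp_pos: [0.6622, 0.0787, 0.2278]
orientation: [0.463, 1.524, -0.463]
contact_force: [-3.5, 1.2, -0.6]
grip_width: 0.0236
clock: 16.52
tcp_pos: [0.6654, 0.0721, 0.2271]
orientation: [0.586, 1.491, -0.586]
contact_force: [-0.5, -1.8, -2.6]
grip_width: 0.0231
n 4716 x range -0.04998317147102296 0.011998826637025213 lean 10.3 axis z at grasp mm -0.2
psi [-42.9 -70.5] F [-1.7 -0.2 -2. ] tip [ 0.3  0.4 -6.2]
[np.float64(0.45), np.float64(-1.92), np.float64(1.75), np.float64(0.07)]
[np.float64(0.48), np.float64(-2.05), np.float64(1.74), np.float64(0.07)]
[np.float64(0.51), np.float64(-2.17), np.float64(1.73), np.float64(0.07)]
[np.float64(0.53), np.float64(-2.29), np.float64(1.72), np.float64(0.07)]
[np.float64(0.56), np.float64(-2.41), np.float64(1.71), np.float64(0.07)]
[np.float64(0.59), np.float64(-2.53), np.float64(1.7), np.float64(0.07)]
[np.float64(0.61), np.float64(-2.65), np.float64(1.69), np.float64(0.07)]
```

```bash
python3 -m pendant '[0,0.5,-1.9,2.1,0.07,0,0.5,-2,2.1,0.07,0,0.5,-2.2,2.1,0.07,0,0.5,-2.3,2,0.07,0,0,0,0,0]';  python3 -m pendant '[0,0.6,-2.4,1.9,0.07,0,0.6,-2.5,1.9,0.07,0,0.6,-2.6,1.9,0.07,0,0,0,0,0]'; python3 lean.py | tail -1; python3 plan.py 0 26 0 0 -6.5 8 17
```

```text
clock: 17.2
tcp_pos: [0.6643, 0.0612, 0.2253]
orientation: [0.802, 1.419, -0.801]
contact_force: [-3.3, 2.3, -0.8]
grip_width: 0.0231
clock: 17.7
tcp_pos: [0.6605, 0.0527, 0.2236]
orientation: [0.961, 1.349, -0.96]
contact_force: [-2.9, 2.1, -0.8]
grip_width: 0.0234
n 5375 x range -0.049996057961414785 0.01193019944146521 lean 16.1 axis z at grasp mm -0.8
psi [ -70.9 -102.2] F [-3.2  4.3 -0.5] tip [-1.8 -1.9 -6.1]
[np.float64(0.68), np.float64(-2.72), np.float64(1.92), np.float64(0.07)]
[np.float64(0.72), np.float64(-2.9), np.float64(1.91), np.float64(0.07)]
[np.float64(0.77), np.float64(-3.08), np.float64(1.89), np.float64(0.07)]
[np.float64(0.81), np.float64(-3.25), np.float64(1.88), np.float64(0.07)]
[np.float64(0.85), np.float64(-3.43), np.float64(1.87), np.float64(0.07)]
[np.float64(0.9), np.float64(-3.6), np.float64(1.86), np.float64(0.07)]
[np.float64(0.94), np.float64(-3.77), np.float64(1.85), np.float64(0.07)]
[np.float64(0.99), np.float64(-3.93), np.float64(1.84), np.float64(0.07)]
```

```bash
python3 -m pendant '[0,0.7,-2.7,1.9,0.07,0,0.7,-2.9,1.9,0.07,0,0.8,-3.1,1.9,0.07,0,0.8,-3.2,1.9,0.07,0,0,0,0,0]';  python3 -m pendant '[0,0.8,-3.4,1.9,0.07,0,0.9,-3.6,1.9,0.07,0,0.9,-3.7,1.8,0.07,0,0,0,0,0]'; python3 lean.py | tail -1; python3 plan.py -0.1 26 0 0 -6.5 3 23; python3 - <<'E'
from fit import *
z=np.load("w5.npz");im=z["im"];cal={"mtx":z["K"],"world_to_cam":z["w2c"]}
# rectify face plane (h=-8mm), 0.25mm/px, ex up, ey left
S=4;N=320;pts=[(-35,-35),(-35,35),(65,35),(65,-35)]
src=np.float32([proj(C+(x*ex+y*ey-7*n)/1000,cal) for x,y in pts]);dst=np.float32([((35-y)*6,(65-x)*6) for x,y in pts])
save("w7",cv2.warpPerspective(im,cv2.getPerspectiveTransform(src,dst),(420,600)))
E
```

```text
clock: 18.38
tcp_pos: [0.6509, 0.0427, 0.2208]
orientation: [1.172, 1.234, -1.17]
contact_force: [-4.0, 3.7, 0.7]
grip_width: 0.0234
clock: 18.88
tcp_pos: [0.6406, 0.0379, 0.2183]
orientation: [1.326, 1.131, -1.323]
contact_force: [-2.0, 5.2, 0.5]
grip_width: 0.0241
n 5576 x range -0.04999126222238291 0.004734360029217553 lean 22.1 axis z at grasp mm -1.8
psi [ -99.  -108.7] F [-2.2  5.3  0.4] tip [-3.3 -1.7 -6.2]
[np.float64(0.44), np.float64(-3.36), np.float64(0.87), np.float64(0.06)]
[np.float64(0.48), np.float64(-3.53), np.float64(0.88), np.float64(0.06)]
[np.float64(0.51), np.float64(-3.69), np.float64(0.89), np.float64(0.06)]
```

View pics/w7.png

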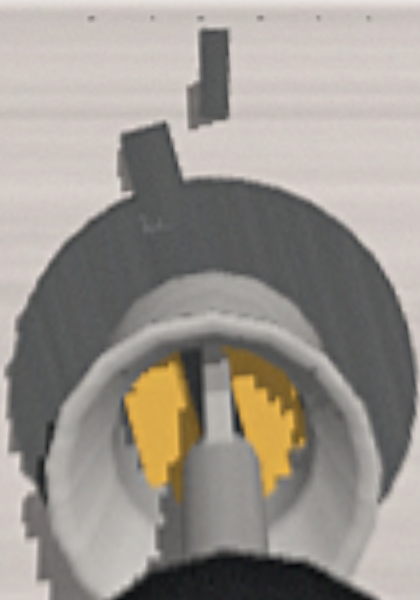

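Rectified view: the pointer tab tip is at (147,128), the index rib at (215,75) and the adjuster axis at about (213,388). The pointer is therefore at about -0.25 rad and following, with the blade well in the slot. I turn it 0.25 rad further.

```bash
cat > ptr.py <<'E'
from lean import *
import sys
o,M=tool(); im,d,cal=grab("wrist"); W=cloud(d,cal); lean(W,M,o["tcp_pos"])
pts=[(-35,-35),(-35,35),(65,35),(65,-35)]
src=np.float32([proj(C+(x*ex+y*ey-7*n)/1000,cal) for x,y in pts]);dst=np.float32([((35-y)*6,(65-x)*6) for x,y in pts])
I=cv2.warpPerspective(im,cv2.getPerspectiveTransform(src,dst),(420,600)); save(sys.argv[1],I)
g=cv2.cvtColor(I,cv2.COLOR_RGB2GRAY)
for rr in(39,41,43,50,54,57):  # dark arcs by radius mm
    th=np.radians(np.arange(-60,60,.5)); xs=210-rr*6*np.sin(th);ys=390-rr*6*np.cos(th)
    v=cv2.remap(g,xs.astype(np.float32)[None],ys.astype(np.float32)[None],1)[0]; k=v<115
    if k.any(): print(rr,"dark ccw angles rad",np.round(th[k].min(),3),np.round(th[k].max(),3),"mean",th[k].mean().round(3))
E
python3 plan.py -0.19 26 -2 -1 -6.5 4 22.5
python3 -m pendant '[0,0.3,-3.2,1.5,0.062,0,0.4,-3.4,1.5,0.062,0,0.4,-3.6,1.4,0.062,0,0,0,0,0]'; python3 ptr.py w8
```

```text
psi [ -99.  -114.5] F [-2.2  5.3  0.4] tip [-4.3 -1.8 -6.1]
[np.float64(0.55), np.float64(-3.49), np.float64(1.06), np.float64(0.07)]
[np.float64(0.58), np.float64(-3.64), np.float64(1.05), np.float64(0.07)]
[np.float64(0.61), np.float64(-3.8), np.float64(1.05), np.float64(0.07)]
[np.float64(0.63), np.float64(-3.95), np.float64(1.05), np.float64(0.07)]
clock: 19.42
tcp_pos: [0.63, 0.0366, 0.2169]
orientation: [1.459, 1.027, -1.455]
contact_force: [-0.2, 7.1, -3.2]
grip_width: 0.0234
n 5654 x range -0.04999273150762699 0.0025537308713281196 lean 23.8 axis z at grasp mm -2.2
39 dark ccw angles rad -0.009 0.218 mean 0.105
41 dark ccw angles rad -1.047 1.038 mean 0.017
43 dark ccw angles rad -1.047 1.038 mean -0.004
50 dark ccw angles rad -1.047 1.038 mean -0.023
54 dark ccw angles rad -1.047 1.038 mean -0.021
57 dark ccw angles rad -1.047 1.038 mean -0.011
```

```bash
python3 -m pendant '[0,0.4,-3.6,1.0,0.06,0,0.4,-3.6,1.0,0.06,0,0,0,0,0]'; sed -i 's/k=v<115/k=v<115; k\&=abs(th)<.5/' ptr.py; python3 ptr.py w9; python3 go.py 24 0 0 -6
```

```text
clock: 19.85
tcp_pos: [0.6231, 0.0377, 0.2163]
orientation: [1.545, 0.954, -1.538]
contact_force: [0.4, 6.2, -3.3]
grip_width: 0.0236
n 5643 x range -0.04999867683294114 0.0017261655298704199 lean 24.5 axis z at grasp mm -2.4
39 dark ccw angles rad -0.105 0.122 mean 0.009
41 dark ccw angles rad -0.105 0.079 mean -0.013
43 dark ccw angles rad -0.096 0.07 mean -0.013
50 dark ccw angles rad -0.052 0.061 mean 0.004
54 dark ccw angles rad -0.052 0.026 mean -0.013
57 dark ccw angles rad -0.052 0.026 mean -0.013
psi -116.5 F [ 0.2  7.1 -3.2] tip now (adj mm) [-6.8  0.1 -5.6] angle 0.129
tool shift mm [-2.8 -1.4 -6.1] len 6.8 rows 1.0
```

View pics/w9.png

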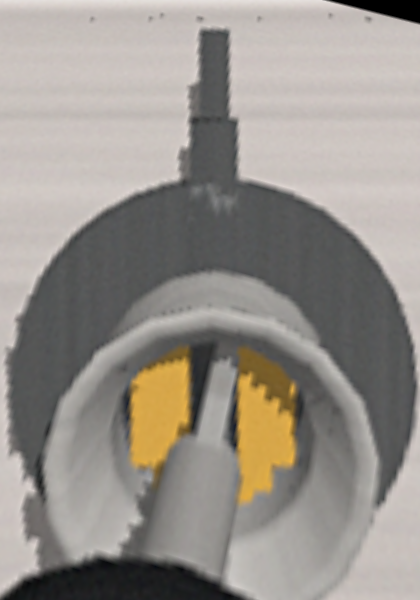

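Rectified view: the pointer tab (213,150) is now in line with the rib (215,75), and the blade is still in the slot. I check the true depth from the guard and the shank/blade step before moving.

```bash
cat > dep.py <<'E'
from lean import *
o,M=tool(); im,d,cal=grab("wrist"); W=cloud(d,cal); np.savez("w10.npz",W=W,im=im,M=M,t=o["tcp_pos"])
b=np.radians(24.3);off=-.0024
h=M[:,2];Rm=pose(np.arctan2(h[1],h[0]),b);G=o["tcp_pos"]+[0,0,.019]+off*h
D=(W.reshape(-1,3)-G)@Rm*1000; D=D[np.isfinite(D).all(1)]   # driver axes, origin at grasp on axis
r_=np.hypot(D[:,0],D[:,1])
g=D[(r_>18)&(r_<26)&(abs(D[:,2]+43)<15)]; print("guard z hist",np.histogram(g[:,2],np.arange(-60,-30,2)))
s=D[(r_<9)&(D[:,2]<-60)&(D[:,2]>-135)]
for a in range(-130,-60,4):
    q=s[(s[:,2]>=a)&(s[:,2]<a+4)]
    if len(q)>3: print(a,len(q),"y",np.percentile(q[:,1],[3,97]).round(1),"x",np.percentile(q[:,0],[3,50]).round(1))
tip=lambda L:(A@(G-L/1000*Rm[:,2]-C)*1000).round(1)
print("tip if grasp->tip 120,124,128:",tip(120),tip(124),tip(128))
E
python3 dep.py
```

```text
guard z hist (array([   0,    0,    0,    0,    0,    2,   91,  220,  823, 1360,    1,
          2,    4,    6]), array([-60, -58, -56, -54, -52, -50, -48, -46, -44, -42, -40, -38, -36,
       -34, -32]))
-126 96 y [-4.9  4.5] x [-7.6 -2. ]
-122 50 y [-0.5  8.4] x [-6.5 -0.5]
-118 133 y [-8.7  7.1] x [-7.1 -1.8]
-106 58 y [-5.8  5.6] x [-8.7 -6. ]
-102 66 y [-5.7  5.3] x [-7.3 -6.3]
-98 71 y [-5.1  5.8] x [-7.2 -6.1]
-94 59 y [-5.6  5.8] x [-7.1 -6. ]
-90 72 y [-5.5  5.6] x [-7.2 -6.1]
-86 74 y [-5.3  5.6] x [-7. -6.]
-82 73 y [-5.2  5.4] x [-6.9 -5.9]
-78 35 y [-4.   3.8] x [-7.1 -6.4]
tip if grasp->tip 120,124,128: [-3.8 -0.2 -2.7] [-4.1 -0.6 -6.7] [ -4.4  -1.  -10.7]
```

Two independent estimates (first contact height, guard face) both give a blade depth of about 5 mm. I unload and withdraw along the driver's axis.

```bash
python3 -m pendant '[0,0,1,-3,-0.06,0,0,0,0,0,0,-9,0,4,0,0,-9,0,4,0,0,-18,0,8,0,0,-27,0,12,0,0,-30,0,0,0,0,-30,0,0,0,0,0,0,0,0]'; python3 ptr.py w11; python3 - <<'E'
from h import *
o,M=tool();print(o["joints"].round(2),np.degrees(np.arctan2(M[1,2],M[0,2])))
E
```

```text
clock: 21.08
tcp_pos: [0.6137, 0.0099, 0.3422]
orientation: [1.507, 0.985, -1.499]
contact_force: [0.1, -0.3, -2.6]
grip_width: 0.0238
n 5638 x range -0.0499966395910426 0.0024012000758994755 lean 24.1 axis z at grasp mm -2.3
39 dark ccw angles rad -0.105 0.113 mean 0.004
41 dark ccw angles rad -0.096 0.079 mean -0.009
43 dark ccw angles rad -0.087 0.07 mean -0.009
50 dark ccw angles rad -0.044 0.052 mean 0.004
54 dark ccw angles rad -0.044 0.026 mean -0.009
57 dark ccw angles rad -0.044 0.026 mean -0.009
[-0.77  0.39  0.9   1.62 -0.32  1.29 -0.23] -113.38239317412454
```

```bash
cat > go2.py <<'E'
import sys
from fit import *
b,off,x,y,zz=map(float,sys.argv[1:6]);o,M=tool();h=M[:,2];psi=np.arctan2(h[1],h[0]);U=pose(psi,np.radians(b))[:,2]
k=np.array([0,0,.019])+off/1000*h-.1225*U
print("psi",np.degrees(psi).round(1),"F",o["contact_force"].round(1),"tip",(o["tcp_pos"]+k).round(4)); to(np.array([x,y,zz])-k)
E
python3 -m pendant '[0,0,0,0,0.16,0,0,0,0,0.16,0,0,0,0,0.16,0,0,0,0,0.16,0,0,0,0,0.16,0,0,0,0,0.15]'; python3 go2.py 24 -2.3 .4847 -.2385 .11
```

```text
clock: 21.88
tcp_pos: [0.6118, 0.0114, 0.3377]
orientation: [2.109, 0.22, -2.114]
contact_force: [-0.2, -0.7, -2.7]
grip_width: 0.0238
psi -168.1 F [-0.2 -0.7 -2.7] tip [0.6628 0.0222 0.2448]
tool shift mm [135.3 218.3 227.8] len 343.3 rows 6.0
```

```bash
python3 -m pendant '[0,0,42,43,0,0,0,42,43,0,0,0,42,43,0,0,15,42,43,0,0,30,42,43,0,0,40,8,13,0,0,40,0,0,0,0,0,0,0,0,0,0,0,0,0]';python3 go2.py 24 -2.3 .4847 -.2385 .11;python3 go2.py 24 -2.3 .4847 -.2385 .073; python3 lean.py|tail -1; python3 - <<'E'
from h import *
W=np.load("w5.npz")["W"]; s=(abs(W[...,2]-.09)<.005)&(W[...,0]>.42)&(W[...,1]<-.15)&(W[...,1]>-.45)
print(s.sum(),cv2.minAreaRect(W[s][:,:2].astype(np.float32)*1000))
E
```

```text
clock: 23.0
tcp_pos: [0.4387, -0.2466, 0.217]
orientation: [2.108, 0.225, -2.108]
contact_force: [-0.3, 0.1, -1.5]
grip_width: 0.0236
psi -167.8 F [-0.3  0.1 -1.5] tip [ 0.4896 -0.2356  0.1241]
tool shift mm [14.1  1.8  5.5] len 15.2 rows 1.0
psi -167.8 F [-0.3  0.1 -1.5] tip [ 0.4896 -0.2356  0.1241]
tool shift mm [51.1  1.8  5.5] len 51.4 rows 1.0
n 5636 x range -0.049981700884713175 0.002408559327510274 lean 24.1 axis z at grasp mm -3.3
18879 ((503.4333801269531, -302.0174865722656), (70.25850677490234, 221.0472412109375), 14.050760269165039)
```

```bash
python3 -m pendant '[0,10,2.8,3.3,0,0,12,0,0,0,0,0,0,0,0]';python3 go2.py 24 -2.8 .487 -.239 .073; python3 -m pendant '[0,9,0,0,0,0,9,0,0,0,0,9,0,0,0,0,0,0,0,0]';python3 go2.py 24 -2.8 .487 -.239 .073
```

```text
clock: 23.42
tcp_pos: [0.4352, -0.2491, 0.1932]
orientation: [2.107, 0.227, -2.111]
contact_force: [0.1, -0.1, -1.3]
grip_width: 0.0232
psi -167.8 F [ 0.1 -0.1 -1.3] tip [ 0.4867 -0.238   0.1003]
tool shift mm [27.3  1.1 -0.1] len 27.3 rows 1.0
clock: 23.92
tcp_pos: [0.4367, -0.2493, 0.1666]
orientation: [2.109, 0.226, -2.107]
contact_force: [4.3, 0.8, -5.8]
grip_width: 0.0235
psi -167.7 F [ 4.3  0.8 -5.8] tip [ 0.4882 -0.2381  0.0737]
tool shift mm [0.7 0.6 1.3] len 1.6 rows 1.0
```

```bash
python3 -m pendant '[0,0,0,-8,0,0,0,0,-8,0,0,0,0,-8,0,0,0,0,-8,0,0,0,0,-8,0,0,0,0,-8,0,0,0,0,-7,0,0,0,0,0,0]'; python3 lean.py|tail -1;python3 go2.py 0 0 .487 -.239 .060
```

```text
clock: 24.92
tcp_pos: [0.4903, -0.2378, 0.1671]
orientation: [2.108, 0.227, -2.108]
contact_force: [-1.8, -0.8, -2.3]
grip_width: 0.0237
n 3566 x range -0.04999918900792284 0.011994871535046107 lean 0.8 axis z at grasp mm 0.4
psi -167.7 F [-1.9 -0.5 -2.6] tip [ 0.4902 -0.2378  0.0636]
tool shift mm [3.6 0.5 3.4] len 5.0 rows 1.0
```

```bash
python3 -m pendant '[0,4,0.5,3.2,0,0,10,0,0,0,0,10,0,0,0,0,10,0,0,0,0,8,0,0,0,0,0,0,0,0]';python3 go2.py 0 0 .487 -.239 .016
```

```text
clock: 25.72
tcp_pos: [0.4862, -0.239, 0.1245]
orientation: [2.108, 0.227, -2.11]
contact_force: [-0.2, 0.2, -1.9]
grip_width: 0.0236
psi -167.8 F [-0.2  0.2 -1.9] tip [ 0.4862 -0.239   0.021 ]
tool shift mm [ 4.9  0.2 -0.8] len 5.0 rows 1.0
```

```bash
python3 -m pendant '[0,3,0,0,0,0,2,0,0,0,0,1,0,0,0,0,0,0,0,0]'; python3 -m pendant '[48,0,0,0,0,48,0,0,0,0,48,0,0,0,0,48,0,0,0,0,48,-30,0,0,0,48,-40,0,0,0,48,-50,0,0,0,48,-50,0,0,0]'; python3 - <<'E'
from h import *
o,M=tool();print(o["grip_width"],o["tcp_pos"],o["contact_force"])
im,d,cal=grab("wrist");W=cloud(d,cal);save("w12",im)
for c in("wrist",):
  for x in nets.silhouettes("driver",c):
    P=W[x["mask"]];P=P[np.isfinite(P).all(1)]; print(x["score"],len(P)); 
    if len(P)<50: continue
    t=P[P[:,2]>P[:,2].max()-.01]; g=P[(P[:,2]<.11)]; print(" top",P[:,2].max(),t.mean(0),cv2.minAreaRect(t[:,:2].astype(np.float32)*1000)," low",np.percentile(P[:,2],[1,5,10]), np.median(g,0) if len(g) else 0)
im,d,cal=grab("top");W=cloud(d,cal);np.savez("top1.npz",im=im,W=W)
for n in("spinner","tin","flange","wrench","bracket","jar","bolt","handle_bar","isolator"):
    print(n,[(np.round(x["location"],3).tolist(),round(x["score"],2)) for x in nets.look_for(n,"top")[:2]])
E
```

```text
clock: 26.22
tcp_pos: [0.4868, -0.2392, 0.1197]
orientation: [2.109, 0.227, -2.108]
contact_force: [-1.6, 1.4, 4.6]
grip_width: 0.0237
clock: 27.22
tcp_pos: [0.4863, -0.2391, 0.2906]
orientation: [2.108, 0.226, -2.109]
contact_force: [0.5, -0.3, -0.5]
grip_width: 0.0478
0.04777631405554871 [ 0.48632286 -0.2391268   0.29060008] [ 0.5200736  -0.34651648 -0.47258221]
0.93 2572
 top 0.049047182693864655 [ 0.40030572 -0.08518938  0.0437194 ] ((426.0158996582031, -95.858642578125), (36.08367919921875, 84.1693115234375), 65.51829528808594)  low [0.00215475 0.01560974 0.02307901] [ 0.391694   -0.07870366  0.03218242]
0.74 2189
 top 0.17239647334323627 [ 0.48891382 -0.23943575  0.16981361] ((488.23724365234375, -239.51495361328125), (29.055055618286133, 23.338459014892578), 12.389933586120605)  low [0.08991931 0.09526003 0.09587169] [ 0.49678532 -0.2359615   0.09640237]
spinner []
tin [([0.72, -0.219, 0.084], 0.7)]
flange []
wrench [([0.392, 0.074, 0.009], 0.63), ([0.443, -0.051, 0.01], 0.59)]
bracket [([0.741, -0.129, 0.006], 0.64)]
jar [([0.611, 0.396, 0.073], 0.8), ([0.444, 0.313, 0.13], 0.35)]
bolt [([0.446, -0.052, 0.01], 0.5)]
handle_bar [([0.441, 0.312, 0.132], 0.62)]
isolator [([0.438, 0.354, 0.05], 0.6)]
```

```bash
python3 - <<'E'
from h import *
W=np.load("top1.npz")["W"]
for lo,hi,nm in((.046,.058,"box"),(.122,.142,"bar")):
    s=(W[...,2]>lo)&(W[...,2]<hi)&(abs(W[...,0]-.44)<.1)&(abs(W[...,1]-.35)<.12)
    print(nm,s.sum(),W[s].mean(0),cv2.minAreaRect(W[s][:,:2].astype(np.float32)*1000))
o,M=tool();print(np.degrees(np.arctan2(M[1,2],M[0,2])),o["joints"].round(2)); to([.45,.22,.29])
E
```

```text
box 748 [0.43484499 0.36131105 0.05269582] ((438.21795654296875, 356.76611328125), (99.75397491455078, 131.3118133544922), 7.714941024780273)
bar 130 [0.44455524 0.30617477 0.13340323] ((444.6064147949219, 308.8281555175781), (67.86856079101562, 22.69797134399414), 6.404000759124756)
-167.76955879590284 [-0.55  0.37  1.16  1.85 -0.36  1.16 -0.63]
tool shift mm [  -1.3 -456.3  -61.8] len 460.5 rows 8.0
```

```bash
python3 -m pendant '[0,0,-58,-8,0,0,0,-58,-8,0,0,0,-58,-8,0,0,0,-58,-8,0,0,0,-58,-8,0,0,0,-58,-8,0,0,0,-58,-8,0,0,0,-58,-8,0,0,0,0,0,0]'; python3 - <<'E'
from h import *
to([.4523,.248,.112])
E
```

```text
clock: 28.95
tcp_pos: [0.4497, 0.2331, 0.2886]
orientation: [2.103, 0.233, -2.103]
contact_force: [0.9, -0.9, 0.3]
grip_width: -0.0001
tool shift mm [176.6 -14.3  -5.8] len 177.2 rows 3.0
```

```bash
python3 -m pendant '[0,50,0,-2,0,0,50,0,-2,0,0,50,0,-2,0,0,27,-4,0,0,0,0,0,0,0]'; python3 -m pendant '[0,0,-14,-1,0,0,0,-14,-1,0,0,0,-14,-1,0,0,0,-14,-1,0,0,0,-14,-1,0,0,0,-14,-1,0,0,0,-14,-1,0,0,0,-8,-1,0,0,0,0,0,0,0,0,0,0,0]'; python3 - <<'E'
from h import *
grab("top")
print([(np.round(x["location"],3).tolist(),round(x["score"],2)) for x in nets.look_for("handle_bar","top")[:3]])
E
```

```text
clock: 29.58
tcp_pos: [0.4548, 0.2314, 0.1109]
orientation: [2.105, 0.222, -2.111]
contact_force: [0.2, -1.3, -0.0]
grip_width: -0.0
clock: 30.82
tcp_pos: [0.4411, 0.3378, 0.1122]
orientation: [2.109, 0.225, -2.109]
contact_force: [0.2, 0.4, -0.2]
grip_width: 0.0001
[([0.426, 0.326, 0.05], 0.65), ([0.44, -0.051, 0.011], 0.24)]
```

```bash
python3 -m pendant '[0,0,-7,0,0,0,0,-6,0,0,0,0,0,0,0,0,0,30,0,0,0,-20,50,0,0,0,-50,40,0,0,0,-50,30,0,0,0,-50,0,0,0,0,0,0,0,0]'; python3 - <<'E'
from h import *
im,d,cal=grab("top");W=cloud(d,cal)
s=(W[...,2]>.115)&(W[...,2]<.15)&(abs(W[...,0]-.43)<.1)&(W[...,1]>.30)&(W[...,1]<.47)
print("bar",s.sum(),s.any() and W[s].mean(0))
s=(W[...,2]>.15)&(W[...,0]>.42)&(W[...,0]<.58)&(W[...,1]<-.2)&(W[...,1]>-.3); print("driver top",s.sum(),W[s].mean(0) if s.any() else 0)
save("fin",cv2.resize(im[110:300,170:470],None,fx=2.66,fy=2.66,interpolation=cv2.INTER_CUBIC))
W0=np.load("top0.npz")["W"]; o,M=tool();print(o["tcp_pos"],o["contact_force"].round(1))
E
```

```text
clock: 32.05
tcp_pos: [0.4721, 0.2054, 0.2842]
orientation: [2.116, 0.23, -2.106]
contact_force: [-0.0, 0.8, 1.0]
grip_width: -0.0003
bar 154 [0.43174526 0.40392815 0.13139032]
driver top 80 [ 0.48362094 -0.23793625  0.16871079]
[0.47059629 0.20571587 0.28215852] [-0.6  0.1 -0.9]
```

View pics/fin.png

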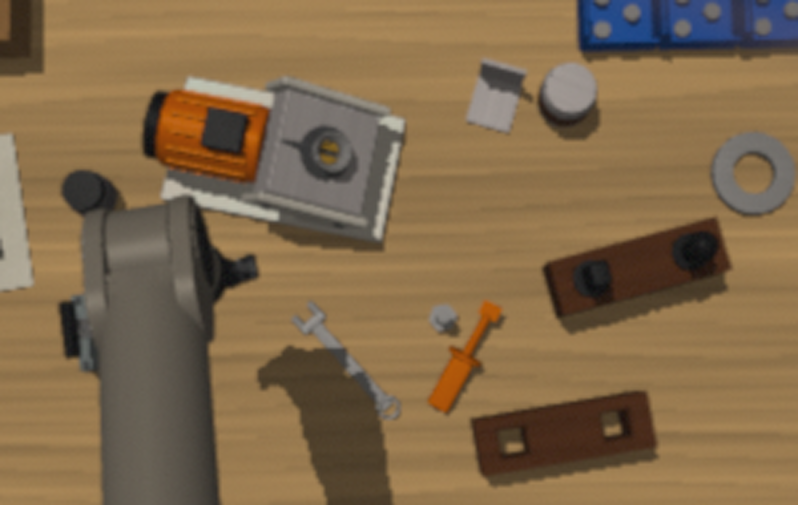

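The final picture shows:
- The pointer tab (290,143) is in line with the index.
- The driver stands in its hole (593,278) and the handle bar is over on the left (70,330).
- Tin, flange, bracket, wrench, bolt and spinner are at their starting pixels.

Nothing is touching the robot, so I hand in.

```bash
python3 -c "
from bench import r
print(r.hand_in())"
```

```text
the job is handed in; nothing more can be done
None
```

I turned the adjuster until its pointer lined up with the index mark, put the screwdriver back in the holder, and flipped the isolator on. I handed the job in at about 32 s. One thing went wrong: the orange look-alike driver was knocked over early on.

- **How it was done:** The tool can only turn about its own pointing axis. I tilted the screwdriver in the grip by levering it against the holder hole and the collar, felt the blade into the slot, and turned clockwise until the pointer was in line.
- **Adjuster:** The pointer measured within about 0.02 rad of the index after I withdrew the blade. Forces read between moves stayed below about 15 N.
- **Screwdriver:** It stands released in its original hole, handle top at about 170 mm and guard top at 96 mm, so fully down.
- **Isolator:** The grip bar is over on the left, at about 1.36 rad.
- **Blade depth:** I could only estimate it, at about 5 mm from two measurements that agreed. Step 1 needs more than 4 mm, so that margin is small.
- **Orange look-alike:** It was found lying down after the first grasp, most likely touched by an open finger. It is not one of the listed things, but it was meant to be left alone.
- **Other things on the bench:** Tin, flange, wrench, bracket, bolt and spinner show no shift in the last picture. The jar is partly behind the arm there, so that check is weaker for it. The network's own position search in the top view missed the spinner and flange and put the bolt's place on the orange driver, so I went by the picture instead.

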